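# Snap the new driver board into the microscope stage controller

### The job

The microscope's stage controller stands open with its cover off: take the new green driver board by its black heat sink, set it on the four white snap standoffs with the green screw terminal towards the side with the three round sockets, then press it down beside each standoff until all four click and the board sits flat and fully home on every shoulder. Feel for the clicks and never push with more than 20 N; at the end let go of the board, and leave everything else on the bench where it is.

Things in the scene. Friction and masses are not known exactly. Their poses are not given: they have to be found in the camera images.
- board_grip (a point): Grasp point of the loose new board: on the axis of its black heat sink, 26 mm above the board's top face (28 mm above its underside, 16 mm below the heat sink's top). The heat sink, in the board's middle, is 40 mm (board x) by 28 mm (board y) by 42 mm tall: grip across its two flat sides, closing along the board's y. Axes: z up, x towards the edge with the screw terminal.
- board: The new board: dark green, 104 mm (x) by 154 mm (y), 2 mm thick, about 260 g, lying on black foam 12 mm thick. Origin: centre of the underside. On top: light green screw terminal 10 mm tall at x 37 to 49, y -20 to 20 mm; two blue capacitors 12 mm tall at x -40, y +-13; all else but the heat sink under 2 mm. Bare areas to press on: around x +-42, y +-41 mm, 26 mm inboard of each hole.
- hole1 (a point): Centre, at the underside, of the board's hole 1, 8 mm wide, at board x -42, y -67 mm. Axes as the board's. Belongs on post1.
- hole2 (a point): The same for hole 2, at board x -42, y +67 mm. Belongs on post2.
- hole3 (a point): The same for hole 3, at board x +42, y +67 mm. Belongs on post3.
- hole4 (a point): The same for hole 4, at board x +42, y -67 mm. Belongs on post4.
- chassis_bay (a point): Middle of the four standoffs in the open controller tray, at shoulder height, 40 mm above the bench when unloaded. Axes: x towards the rear panel with three round sockets, z up. The tray spans x -75 to 80, y -94 to 168 mm; its wall rims are 20 mm above this point. A yellow toroidal transformer and a black mains filter stand at y over 90 mm, no more than 16 mm above this point.
- controller: The controller with all it carries; origin on the bench 40 mm below the unloaded chassis_bay. It cannot shift on the bench; its tray is carried by soft gel feet, see chassis.
- chassis (a joint): How far the tray has sunk on its four very soft gel feet (m): 0 unloaded, growing downwards, about 1 mm for each 2 N of load (so 1.3 mm under the board's own weight and 5 to 8 mm while a corner is forced over its barbs), 15 mm at the stop. It moves straight down only and springs back when unloaded.
- post1 (a point): Centre of the shoulder of snap standoff 1, at tray x -42, y -67 mm; axes as the tray's. All four are alike, of white nylon: a shoulder 13 mm wide on which the seated board's underside rests, a 6 mm neck (1 mm clearance all round in the hole), a pointed tip 11.5 mm above the shoulder, and two spring barbs, 12 mm across, whose sloping flanks face up.
- post2 (a point): The same for standoff 2, at tray x -42, y +67 mm. How all behave: a board laid on them rests on the barbs about 7 mm above the shoulders. Forcing a corner over its barbs takes 8 to 15 N at the bare area; then the barbs spring out over the board, the force drops by half and the board meets the shoulder. Two corners may go together. A seated board keeps about 1 mm of play.
- post3 (a point): The same for standoff 3, at tray x +42, y +67 mm.
- post4 (a point): The same for standoff 4, at tray x +42, y -67 mm.
- old_board: Bystander: the brown removed board, 104 by 154 mm, without heat sink, lying on the bench.
- cover: Bystander: the controller's light grey sheet-metal cover, 160 by 268 by 40 mm, lying on the bench.
- screwdriver: Bystander: screwdriver lying on the bench.
- screw_dish: Bystander: small aluminium dish, 70 mm wide, 22 mm tall.
- solvent: Bystander: white plastic bottle, 60 mm wide, 150 mm tall.
- slide_box: Bystander: blue slide box, 90 by 160 by 28 mm.
- meter: Bystander: yellow multimeter, 150 by 75 by 43 mm.
Things that resemble listed ones, but are neither listed nor needed, are in the scene too. Leave any orange or pink look-alike of the board alone.

How it is judged (in metres and radians):
On the way:
1. the board is set on the four standoffs, each hole over its own post, not yet pressed home (horizontal distance between hole1 and post1 below 0.004 m and horizontal distance between hole2 and post2 below 0.004 m and horizontal distance between hole3 and post3 below 0.004 m and horizontal distance between hole4 and post4 below 0.004 m and z of hole1 in the frame of post1 below 0.0105 m and z of hole2 in the frame of post2 below 0.0105 m and z of hole3 in the frame of post3 below 0.0105 m and z of hole4 in the frame of post4 below 0.0105 m), for 0.1 s.
At the end, for the whole second after the job is handed in: All four standoffs have clicked through: each hole of the board is within 2.5 mm sideways of its own post and its underside within 1 mm of that post's shoulder, the screw terminal towards the round sockets, the board at rest and let go (z of hole1 in the frame of post1 below 0.001 m and z of hole2 in the frame of post2 below 0.001 m and z of hole3 in the frame of post3 below 0.001 m and z of hole4 in the frame of post4 below 0.001 m and horizontal distance between hole1 and post1 below 0.0025 m and horizontal distance between hole2 and post2 below 0.0025 m and horizontal distance between hole3 and post3 below 0.0025 m and horizontal distance between hole4 and post4 below 0.0025 m and linear speed of board below 0.01 m/s); the robot touches nothing.
It fails at once if the board is pushed against its standoffs with more than about 20 N (the tray sinks more than 11.8 mm on its gel feet) (value of joint chassis above 0.0118 m).
It fails at once if another thing on the bench is pushed out of its place (more than 20 mm) (distance of any of old_board, cover, screwdriver, screw_dish, solvent, slide_box, meter from where it was at the start of the episode above 0.02 m).
It also fails if it takes over 64 s, if anything falls off the work surface, if the arm or the gripper's body presses on something with over 40 N, if the wrist force passes 120 N, or if a joint passes its speed limit or range.

### The arm

A 6-joint arm with a two-finger parallel gripper is mounted at the origin on the work surface. World frame = base frame: x ahead of the robot, y to its left, z up, the work surface at z = 0. Lengths are in m, angles in degrees, forces in N, time in s.
With the tool pointing down it reaches from about 0.35 to 0.875 m from the base axis. Payload 4.2 kg.
Tool frame: the origin (TCP) lies where the fingers leave the gripper's body, on its centre line; the fingertips stand 70 mm ahead of it and the grasp point (between the pads) lies 51 mm ahead of it; z points along the fingers, y is the direction in which the jaws open and shut (so a half turn about z gives the same grasp; the last joint's range is limited). The gripper opens to 87 mm and grips with 3 to 60 N. Pads are 19 mm wide; open, the fingers measure 117 mm over their backs; the gripper's body (75 mm by 190 mm) begins 51 mm behind the grasp point.
Start: joints at [80.535, 22.042, 0.453, 0, -68.411, -14.817], TCP at [0.257, 0.57, 0.292] pointing down, gripper open.
Joint ranges: [-179.83, 179.83], [-69.29, 118.12], [-61.27, 80.66], [-181.25, 117.63], [-171.15, -9.14], [-177.46, 177.46]. Speed limits (degrees/s): [159.86, 159.86, 180, 180, 180, 180].

### API

Orientations are given as a 3x3 rotation matrix whose columns are the frame's x, y, z axes.
In Python, from station import sense, capture, camera_model, finish_job gives the robot as it stands.
- The arm moves only by the shell command python3 -m inch 'ROWS'. ROWS is JSON, a list of rows, each an object with "hand": the closure, from 0 (fully open) to 1 (shut); "slide": the shift along the world's x, y, z in cm, a list of three; "yaw": the turn about the world's z in rad. A call has 1 to 10 rows; each row is the pose to reach, as a shift and turn from the pose commanded when the call began; what a row does not reach only later rows make up. A row lasts 1/8 s, in which the tool goes at most 62.5 mm and 10.7 degrees, less where a joint would pass 70% of its speed; a pose out of reach is approached as far as the arm can. A call with a gripper value outside its range is refused whole. The fingers move at their own pace and stop on an object; the grip force is fixed at half the most. Time passes only in rows, so rows that repeat a pose let the fingers close. It gives the time, the measured TCP pose, the force and the opening at its end, in the units of the state.
- sense(): the state, without advancing time (a new reading comes with each control period).
- capture(name): name is "scene" or "side" or "wrist"; returns the picture (420x560x3 uint8, blue, green, red); there is no depth.
- camera_model(name): a dict with "mtx" (3x3 intrinsics, pixels), "xyz" and "orientation" of the camera in the world; the wrist camera has in their place "tool_from_camera" (4x4, takes a point from camera to tool coordinates, whose origin is the TCP and whose axes are the flange's). Camera axes: x right, y up, looking along -z (the intrinsics and any distortion apply to the point x, -y, -z); pixel columns grow to the right and rows downward; lengths in m; the calibration is good to about 2 mm. A picture is of the moment at which its call begins: read the wrist's pose just before it. camera_model takes no time and is no camera call.
- finish_job(): hands the job in, once; it reports no verdict.
The state is a dict: "time_s": time; "joints": joint angles; "joint_velocities": joint speeds; "effort": joint torques, N m; "tcp_pos": TCP position; "ee_rot": TCP orientation; "wrist_force": force on the tool from outside, world axes, zero at the start; "moment": the same for the moment, N m; "gripper_width": opening from 0.0 (shut) to 1.0 (fully open).
Only numpy, scipy, OpenCV 4.12 (cv2) and the standard library are available. Lean on these libraries where they do the work, as an engineer would, in place of code of your own. Each camera call takes 0.05 s, during which the arm holds its last target. There are 200 camera calls.

## Working session

There is one attempt and no reset: what is moved stays moved. The work goes in short steps, Python scripts to look and compute and a shell command to move; the robot and the scene stay as the last step left them, time stands still between calls to the robot, and variables do not carry over. Pictures are saved under pics/ and viewed, about 8 in all and at most 12, crops included, and the job is handed in when it is done.

```bash
mkdir -p pics; ls
python3 - <<'E'
from station import *
import cv2,numpy as np
s=sense();print(s)
for n in("scene","side","wrist"):
    cv2.imwrite(f"pics/{n}0.png",capture(n));m=camera_model(n);print(n,m)
E
```

```text
pics
{'time_s': 0.0, 'joints': array([ 8.05354190e+01,  2.20911919e+01,  3.77634999e-01, -2.76815205e-02,
       -6.84128002e+01, -1.48166244e+01]), 'joint_velocities': array([-0.07029817, -0.0010345 , -0.10866145, -0.07800348,  0.04353414,
        0.01035137]), 'effort': array([ 1.30728495e-03, -3.90673542e+01,  1.87400401e+01,  4.21984613e+00,
        1.09819390e-02, -1.86193815e-04]), 'tcp_pos': array([0.25680229, 0.56929061, 0.29114365]), 'ee_rot': array([[ 9.11464956e-01, -4.11376939e-01, -8.05766354e-04],
       [-4.11377707e-01, -9.11462542e-01, -2.10141235e-03],
       [ 1.30046729e-04,  2.24683803e-03, -9.99997467e-01]]), 'wrist_force': array([-0.93682191, -0.72430756, -0.13332832]), 'moment': array([-0.02831568,  0.01394274,  0.00096449]), 'gripper_width': 1.0014694094667702}
scene {'mtx': array([[412.49704043,   0.        , 274.67864744],
       [  0.        , 412.49704043, 201.45457164],
       [  0.        ,   0.        ,   1.        ]]), 'xyz': array([ 1.28371608, -0.41888661,  0.95715439]), 'orientation': array([[ 0.49142794, -0.62256081,  0.60902924],
       [ 0.87091
[... 296 characters left out ...]
09754]), 'orientation': array([[ 0.82140692,  0.35502337, -0.44637326],
       [-0.57033687,  0.50779224, -0.6456492 ],
       [-0.00255568,  0.78492384,  0.61958698]])}
wrist {'mtx': array([[311.73522509,   0.        , 277.71985681],
       [  0.        , 311.73522509, 209.93444196],
       [  0.        ,   0.        ,   1.        ]]), 'tool_from_camera': array([[ 1.13174228e-03,  9.56182877e-01,  2.92767870e-01,
         8.10720525e-02],
       [ 9.99999354e-01, -1.05020175e-03, -4.35692001e-04,
         3.49415427e-04],
       [-1.09135902e-04,  2.92768173e-01, -9.56183447e-01,
        -9.32405487e-02],
       [ 0.00000000e+00,  0.00000000e+00,  0.00000000e+00,
         1.00000000e+00]])}
```

View pics/scene0.png

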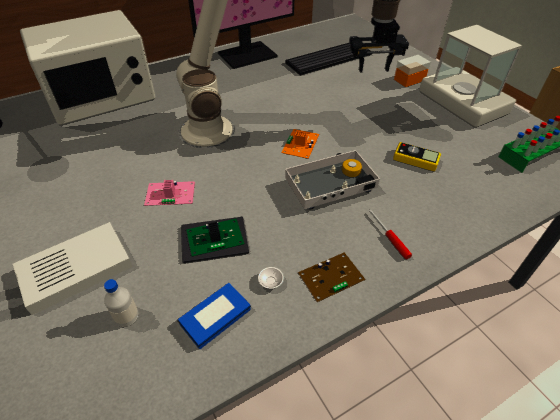

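View pics/side0.png

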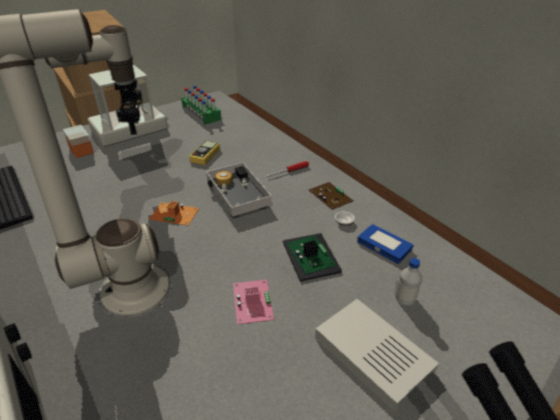

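Candidates for the board: the dark green board on black foam at scene (214,238), the pink look-alike (170,193), the orange look-alike (300,142) and the brown old board (331,276). I choose the dark green one. The tray is at (332,178).

```bash
cat > h.py <<'E'
from station import *
import cv2,numpy as np
def cam(n,s=None):
    m=camera_model(n)
    if n!="wrist": return m["mtx"],np.array(m["xyz"]),np.array(m["orientation"])
    T=m["tool_from_camera"];R=s["ee_rot"]
    return m["mtx"],s["tcp_pos"]+R@T[:3,3],R@T[:3,:3]
def ray(c,uv,z):
    K,p,R=c;uv=np.atleast_2d(uv).astype(float)
    d=np.c_[(uv[:,0]-K[0,2])/K[0,0],-(uv[:,1]-K[1,2])/K[1,1],-np.ones(len(uv))]@R.T
    return p+d*((z-p[2])/d[:,2])[:,None]
def proj(c,P):
    K,p,R=c;q=(np.atleast_2d(P)-p)@R
    return np.c_[K[0,2]+K[0,0]*q[:,0]/-q[:,2],K[1,2]-K[1,1]*q[:,1]/-q[:,2]]
E
python3 - <<'E'
from h import *
for n,box in(("scene",(175,210,255,265)),("side",(280,230,345,285))):
    im=cv2.imread(f"pics/{n}0.png");hsv=cv2.cvtColor(im,cv2.COLOR_BGR2HSV)
    m=cv2.inRange(hsv,(40,100,30),(90,255,255));k=np.zeros_like(m);x0,y0,x1,y1=box;k[y0:y1,x0:x1]=m[y0:y1,x0:x1]
    pts=cv2.findNonZero(k).reshape(-1,2);w=ray(cam(n),pts,.014)[:,:2].astype(np.float32)
    print(n,len(pts),cv2.minAreaRect(w),w.mean(0))
im=cv2.imread("pics/scene0.png")
print("tray rim corners",ray(cam("scene"),[[286,180],[363,152],[379,181],[304,208]],.06))
a=cv2.resize(im[130:220,270:395],(500,360),interpolation=cv2.INTER_CUBIC);b=cv2.resize(im[205:270,170:260],(498,360),interpolation=cv2.INTER_CUBIC)
cv2.imwrite("pics/c1.png",np.vstack([a[:,:498],b])[:720][::1][:, :] if 0 else cv2.resize(np.hstack([a,b]),(800,288)))
E
```

```text
scene 1179 ((0.5180472731590271, -0.19295808672904968), (0.1551733762025833, 0.10637897253036499), 77.4384765625) [ 0.5216716  -0.19481091]
side 736 ((0.5204700231552124, -0.194850891828537), (0.15535014867782593, 0.10720185935497284), 76.8510513305664) [ 0.5157535  -0.20322958]
tray rim corners [[0.45435214 0.08888843 0.06      ]
 [0.46279002 0.3914099  0.06      ]
 [0.60477814 0.34474999 0.06      ]
 [0.58719617 0.07306191 0.06      ]]
```

View pics/c1.png

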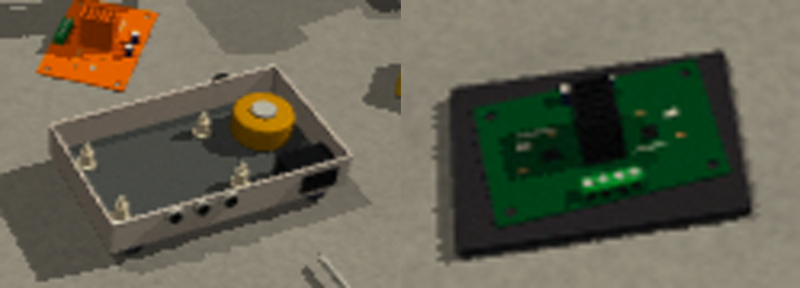

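```bash
python3 -m inch '[{"hand":0,"slide":[24,-40,0],"yaw":0.15},{"hand":0,"slide":[24,-40,0],"yaw":0.15},{"hand":0,"slide":[24,-40,0],"yaw":0.15},{"hand":0,"slide":[24,-40,0],"yaw":0.15},{"hand":0,"slide":[24,-40,0],"yaw":0.15},{"hand":0,"slide":[24,-40,0],"yaw":0.15},{"hand":0,"slide":[24,-40,0],"yaw":0.15},{"hand":0,"slide":[24,-40,0],"yaw":0.15},{"hand":0,"slide":[24,-40,0],"yaw":0.15},{"hand":0,"slide":[24,-40,0],"yaw":0.15}]'
python3 - <<'E'
from h import *
s=sense();im=capture("wrist");cv2.imwrite("pics/w1.png",im);np.savez("w1.npz",**{k:s[k] for k in("tcp_pos","ee_rot")});print(s["time_s"],s["tcp_pos"],s["ee_rot"][:,1])
E
```

```text
time_s: 1.4
tcp_pos: [0.4967, 0.17, 0.292]
ee_rot: [[0.963, -0.27, -0.0], [-0.27, -0.963, -0.0], [-0.0, 0.0, -1.0]]
wrist_force: [-0.6, 0.3, -0.3]
gripper_width: 0.999
1.4 [0.49668154 0.17002369 0.29202569] [-2.70309434e-01 -9.62773488e-01  1.44130045e-04]
```

View pics/w1.png

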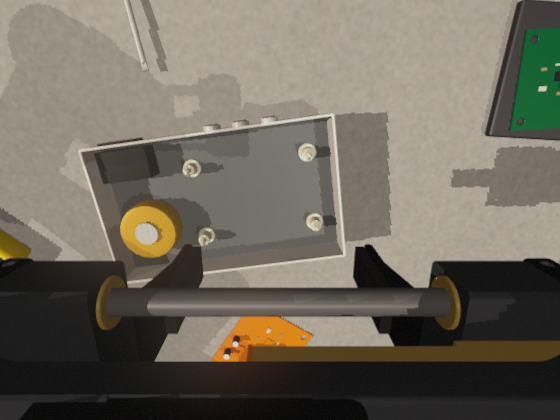

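Run:
```python
from h import *
im=cv2.imread("pics/w1.png")
t=[cv2.resize(im[y-20:y+20,x-20:x+20],(400,400),interpolation=cv2.INTER_NEAREST) for x,y in((192,168),(307,152),(206,236),(315,222))]
cv2.imwrite("pics/c2.png",cv2.resize(np.vstack([np.hstack(t[:2]),np.hstack(t[2:])]),(600,600)))
g=im.min(2)
for x,y in((192,168),(307,152),(206,236),(315,222)):
    w=g[y-20:y+20,x-20:x+20];_,m=cv2.threshold(w,135,255,0);p=cv2.findNonZero(m).reshape(-1,2)+[x-20,y-20];print(len(p),p.mean(0),p.min(0),p.max(0))
```

```text
156 [190.48717949 167.62820513] [183 159] [199 176]
246 [306.38211382 152.22357724] [298 143] [315 161]
107 [205.87850467 237.42056075] [199 228] [213 245]
201 [314.17910448 221.39800995] [306 202] [334 230]
```

View pics/c2.png

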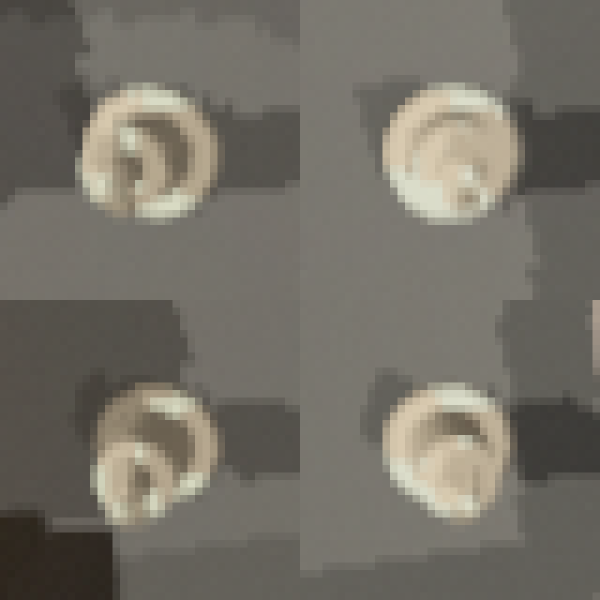

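Run:
```python
from h import *
s=np.load("w1.npz");c=cam("wrist",s)
P=ray(c,[[314.2,221.2],[206.1,235],[191.4,167.8],[306.8,151.8]],.040)[:,:2]
B=np.array([[-42,-67],[-42,67],[42,67],[42,-67]])/1e3
M=P.mean(0);H=B.T@(P-M);th=np.arctan2(H[0,1]-H[1,0],H[0,0]+H[1,1]);R=np.array([[np.cos(th),-np.sin(th)],[np.sin(th),np.cos(th)]])
print(P,M,np.degrees(th),np.linalg.norm(B@R.T+M-P,axis=1),"\nres",P-(B@R.T+M))
# tips
T=ray(c,[[315.2+.7,226],[0,0]],.0515);print(T)
im=cv2.imread("pics/scene0.png")
print(ray(cam("scene"),[[285,169.6],[355.8,151.2],[379.2,179],[305,200]],.06))
# project the shoulders in side/scene for check
Q=np.c_[B@R.T+M,[.0515]*4]
print(proj(cam("scene"),Q),proj(cam("side"),Q))
```

```text
[[0.44781195 0.1387177 ]
 [0.46553383 0.26644832]
 [0.54567351 0.25541392]
 [0.52820103 0.12753126]] [0.49680508 0.1970278 ] -7.851237012837494 [0.002919   0.00293733 0.00293748 0.00281878] 
res [[ 0.00176546  0.00232459]
 [ 0.00118274 -0.00268869]
 [-0.00189016 -0.00224857]
 [-0.00105804  0.00261267]]
[[0.44589845 0.13852011 0.0515    ]
 [0.7416309  0.36851899 0.0515    ]]
[[0.40936977 0.11160427 0.06      ]
 [0.44706897 0.3725418  0.06      ]
 [0.59770788 0.35138603 0.06      ]
 [0.56027936 0.09366508 0.06      ]]
[[297.18412756 175.54413396]
 [333.80489095 165.61662895]
 [345.83511045 181.49304643]
 [307.98727229 192.26028572]] [[237.81350528 202.07645536]
 [224.12577171 183.48529627]
 [244.31164436 177.94708076]
 [258.92843275 195.86845657]]
```

```bash
python3 -m inch '[{"hand":0,"slide":[-2,-36.4,-4],"yaw":0.047},{"hand":0,"slide":[-2,-36.4,-4],"yaw":0.047},{"hand":0,"slide":[-2,-36.4,-4],"yaw":0.047},{"hand":0,"slide":[-2,-36.4,-4],"yaw":0.047},{"hand":0,"slide":[-2,-36.4,-4],"yaw":0.047},{"hand":0,"slide":[-2,-36.4,-4],"yaw":0.047},{"hand":0,"slide":[-2,-36.4,-4],"yaw":0.047},{"hand":0,"slide":[-2,-36.4,-4],"yaw":0.047}]'
python3 - <<'E'
from h import *
s=sense();im=capture("wrist");cv2.imwrite("pics/w2.png",im);np.savez("w2.npz",**{k:s[k] for k in("tcp_pos","ee_rot")})
c=cam("wrist",s)
hsv=cv2.cvtColor(im,cv2.COLOR_BGR2HSV);m=cv2.inRange(hsv,(40,100,30),(90,255,255));m=cv2.morphologyEx(m,cv2.MORPH_OPEN,np.ones((3,3)))
cn=max(cv2.findContours(m,0,2)[0],key=cv2.contourArea).reshape(-1,2);w=ray(c,cn,.014)[:,:2].astype(np.float32)
print(cv2.minAreaRect(w),cv2.minAreaRect(cn),s["time_s"],s["tcp_pos"],s["ee_rot"][:,1])
E
```

```text
time_s: 2.45
tcp_pos: [0.4772, -0.1935, 0.2522]
ee_rot: [[0.975, -0.224, -0.0], [-0.224, -0.975, 0.0], [-0.0, -0.0, -1.0]]
wrist_force: [-0.1, -0.6, 0.9]
gripper_width: 0.998
((0.5189214944839478, -0.19208842515945435), (0.15431077778339386, 0.10338684916496277), 77.12945556640625) ((266.4999694824219, 152.5), (150.99996948242188, 98.99998474121094), -0.0) 2.45 [ 0.47723134 -0.19346452  0.25222435] [-2.23854486e-01 -9.74622567e-01 -1.45524882e-04]
```

View pics/w2.png

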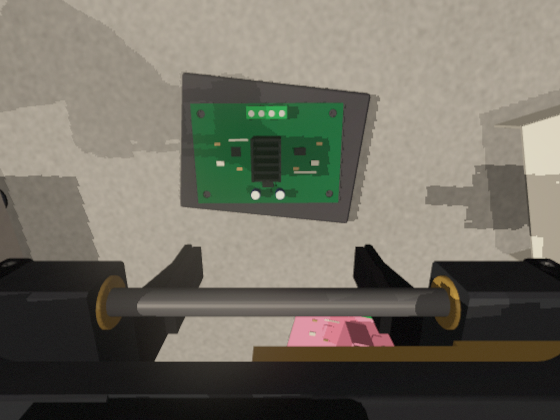

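The wrist view shows the board square to the tool at (266,153), with the terminal at the top (267,113) and the heat sink at (266,158). Scale and pose agree with both fixed views. The shoulder discs read in the tray picture were probably wider base flanges lower down, so I'll recompute with free height.

```bash
python3 - <<'E'
from h import *
s=np.load("w1.npz");c=cam("wrist",s)
B=np.array([[-42,-67],[-42,67],[42,67],[42,-67]])/1e3
for nm,px in(("disc",[[314.2,221.2],[206.1,235],[191.4,167.8],[306.8,151.8]]),):
  for z in(.02,.024,.028,.032):
    P=ray(c,px,z)[:,:2];M=P.mean(0);H=B.T@(P-M);th=np.arctan2(H[0,1]-H[1,0],H[0,0]+H[1,1]);R=np.array([[np.cos(th),-np.sin(th)],[np.sin(th),np.cos(th)]])
    print(z,M,np.degrees(th),np.linalg.norm(B@R.T+M-P,axis=1)*1e3)
    if z==.024:
      t=ray(c,[[0,0]],z); print(proj(c,np.c_[B@R.T+M,[.0515]*4]))
E
python3 -m inch '[{"hand":0,"slide":[4.2,0.1,-3],"yaw":0},{"hand":0,"slide":[4.2,0.1,-9],"yaw":0},{"hand":0,"slide":[4.2,0.1,-13],"yaw":0},{"hand":0,"slide":[4.2,0.1,-15],"yaw":0},{"hand":0,"slide":[4.2,0.1,-16.1],"yaw":0},{"hand":0,"slide":[4.2,0.1,-16.1],"yaw":0}]'
python3 - <<'E'
from h import *
cv2.imwrite("pics/w3.png",capture("wrist"))
E
```

```text
0.02 [0.4922713  0.19987157] -7.8514268538869 [1.50388212 1.47381523 1.47340263 1.60510999]
0.024 [0.493173   0.19930073] -7.851426853886913 [0.63117508 0.59197406 0.59124326 0.72628732]
[[316.47796433 228.78140177]
 [201.24592254 243.46900018]
 [185.18459931 172.19752478]
 [308.65224185 155.29448027]]
0.028 [0.49407469 0.19872989] -7.851426853886921 [0.30411657 0.29192542 0.29103192 0.20006749]
0.032 [0.49497639 0.19815904] -7.851426853886908 [1.15929986 1.1732403  1.17316166 1.05545218]
time_s: 3.25
tcp_pos: [0.5193, -0.1923, 0.0912]
ee_rot: [[0.975, -0.223, -0.0], [-0.223, -0.975, -0.0], [-0.0, 0.0, -1.0]]
wrist_force: [-0.0, -0.2, 0.4]
gripper_width: 1.0
```

View pics/w3.png

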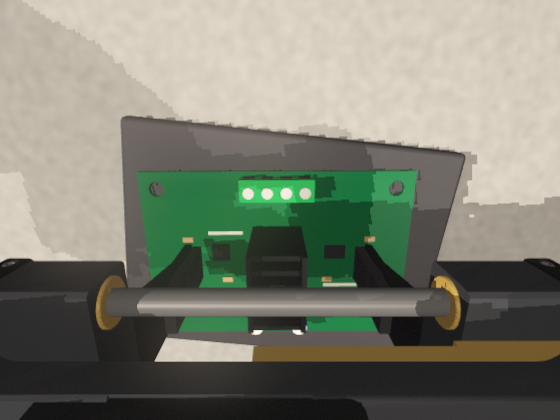

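Run:
```python
from h import *
s=np.load("w1.npz");c=cam("wrist",s)
def fit(B,P):
    b=B.mean(0);M=P.mean(0);H=(B-b).T@(P-M);th=np.arctan2(H[0,1]-H[1,0],H[0,0]+H[1,1]);R=np.array([[np.cos(th),-np.sin(th)],[np.sin(th),np.cos(th)]])
    t=M-R@b;print(t,np.degrees(th),((B@R.T+t-P)@R*1e3).round(1).tolist())
im=cv2.imread("pics/w1.png");g=cv2.GaussianBlur(im.min(2),(3,3),0)
# rim lines: bright ridges, front (sockets) wall, right wall
lines=[]
for (a,b) in(((81,151),(334,115)),((334,115),(344,255)),((81,151),(128,283))):
    a=np.array(a,float);b=np.array(b,float);d=(b-a)/np.linalg.norm(b-a);n=np.array([-d[1],d[0]]);L=np.linalg.norm(b-a);pts=[]
    for t in np.linspace(.08,.85,60):
        q=[a+t*(b-a)+k*n for k in np.arange(-6,6.1,.25)]
        v=np.array([cv2.getRectSubPix(g,(1,1),tuple(map(float,x)))[0,0] for x in q]).astype(float)
        pts.append(q[int(v.argmax())])
    pts=np.array(pts,np.float32);vx,vy,x0,y0=cv2.fitLine(pts,cv2.DIST_HUBER,0,.01,.01).ravel()
    e=np.abs((pts-[x0,y0])@[-vy,vx]);W=ray(c,pts[e<1.5],.06)[:,:2].astype(np.float32)
    l=cv2.fitLine(W,2,0,.01,.01).ravel();lines.append(l);print((e<1.5).sum(),np.degrees(np.arctan2(l[1],l[0])),l[2:])
def X(l,m):
    k=np.linalg.solve(np.c_[l[:2],-m[:2]],m[2:]-l[2:]);return l[2:]+k[0]*l[:2]
A,Bc=X(lines[0],lines[2]),X(lines[0],lines[1]);print("corners",A,Bc,np.linalg.norm(A-Bc))
fit(np.array([[.0795,.1675],[.0795,-.0935]]),np.array([A,Bc]))
B=np.array([[-42,-67],[-42,67],[42,67],[42,-67]])/1e3
for z in(.040,.044,.0515):print(z);fit(B,ray(c,[[317.8,226.9],[204.2,239.5],[188.6,170.2],[308.8,157.5]],z)[:,:2])
```

```text
57 82.23798 [0.5790028  0.23246196]
60 -7.8072505 [0.49209931 0.10433764]
57 -7.760259 [0.5290374  0.36438885]
corners [0.5957463 0.355298 ] [0.5602645  0.09499137] 0.26271376
[0.49423667 0.19922085] -7.7620090769493775 [[0.0, -0.9], [0.0, 0.9]]
0.04
[0.49148373 0.19827367] -8.641436008398433 [[-0.2, 2.0], [-0.7, 0.2], [-0.7, -1.3], [1.5, -1.0]]
0.044
[0.4924468  0.19768827] -8.641436008398426 [[-0.6, 1.2], [-1.2, 1.0], [-0.2, -0.5], [2.0, -1.7]]
0.0515
[0.49425255 0.19659064] -8.641436008398431 [[-1.5, -0.3], [-2.1, 2.4], [0.7, 1.0], [2.9, -3.2]]
```

Rim and flange fits agree: bay at (0.494, 0.199), yaw -7.8°. Now I'll grip and lift.

```bash
python3 -m inch '[{"hand":1,"slide":[0,0,0],"yaw":0},{"hand":1,"slide":[0,0,0],"yaw":0},{"hand":1,"slide":[0,0,0],"yaw":0},{"hand":1,"slide":[0,0,0],"yaw":0},{"hand":1,"slide":[0,0,0],"yaw":0},{"hand":1,"slide":[0,0,0],"yaw":0},{"hand":1,"slide":[0,0,2],"yaw":0},{"hand":1,"slide":[0,0,5],"yaw":0},{"hand":1,"slide":[0,0,10],"yaw":0},{"hand":1,"slide":[0,0,10],"yaw":0}]'
```

```text
time_s: 4.55
tcp_pos: [0.521, -0.1936, 0.195]
ee_rot: [[0.974, -0.224, 0.009], [-0.224, -0.975, -0.001], [0.009, -0.001, -1.0]]
wrist_force: [0.2, 0.1, -2.8]
gripper_width: 0.318
```

```bash
python3 -m inch '[{"hand":1,"slide":[-0.2,3,0],"yaw":0.01},{"hand":1,"slide":[-0.5,8,0],"yaw":0.03},{"hand":1,"slide":[-0.8,14,0],"yaw":0.05},{"hand":1,"slide":[-1.2,20,0],"yaw":0.07},{"hand":1,"slide":[-1.6,26,0],"yaw":0.0885},{"hand":1,"slide":[-2,32,0],"yaw":0.0885},{"hand":1,"slide":[-2.3,36,0],"yaw":0.0885},{"hand":1,"slide":[-2.45,38.5,0],"yaw":0.0885},{"hand":1,"slide":[-2.45,39.15,0],"yaw":0.0885},{"hand":1,"slide":[-2.45,39.15,0],"yaw":0.0885}]'; python3 -m inch '[{"hand":1,"slide":[0,0,0],"yaw":0},{"hand":1,"slide":[0,0,0],"yaw":0}]';python3 - <<'E'
from h import *
s=sense();c=cam("wrist",s);im=capture("wrist");cv2.imwrite("pics/w4.png",im)
print(s["tcp_pos"],s["ee_rot"],s["wrist_force"])
E
```

```text
time_s: 5.8
tcp_pos: [0.4939, 0.1978, 0.1901]
ee_rot: [[0.99, -0.138, -0.002], [-0.138, -0.99, -0.001], [-0.002, 0.002, -1.0]]
wrist_force: [0.3, -0.6, -2.3]
gripper_width: 0.319
time_s: 6.05
tcp_pos: [0.4945, 0.1972, 0.1911]
ee_rot: [[0.99, -0.139, -0.0], [-0.139, -0.99, -0.0], [-0.0, 0.0, -1.0]]
wrist_force: [0.1, -0.2, -3.2]
gripper_width: 0.319
[0.49447579 0.1972296  0.19114967] [[ 9.90255880e-01 -1.39259277e-01 -3.81825377e-04]
 [-1.39259364e-01 -9.90255919e-01 -2.11898999e-04]
 [-3.48595938e-04  2.63006989e-04 -9.99999905e-01]] [ 0.09350588 -0.20340975 -3.21465451]
```

View pics/w4.png

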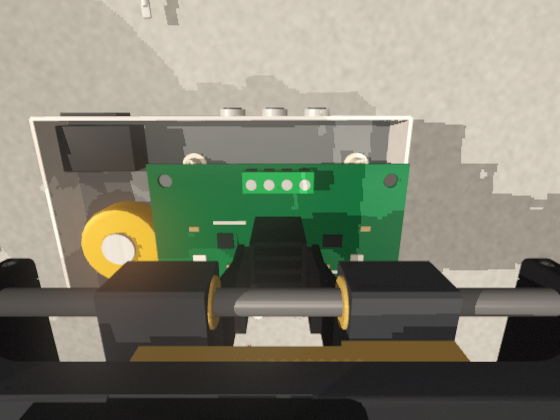

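Run:
```python
from h import *
s=sense();c=cam("wrist",s);T=s["tcp_pos"][:2];R=s["ee_rot"][:2,:2]@np.diag([1,-1])
print("holes in board frame",((ray(c,[[165.3,181],[391,180.8]],.114)[:,:2]-T)@R*1e3).round(1))
print("bay rel",((np.array([.4942,.1991])-T)@R*1e3).round(1))
print("rim corners rel",((ray(c,[[33,119],[411,118.5]],.06)[:,:2]-T)@R*1e3).round(1),"expect 80 168/-94")
im=cv2.imread("pics/w4.png");cv2.imwrite("pics/c4.png",np.hstack([cv2.resize(im[140:200,y-33:y+33],(396,360),interpolation=2) for y in(185,370)]))
```

```text
holes in board frame [[ 45.5  62. ]
 [ 45.8 -63.5]]
bay rel [-0.6  1.7]
rim corners rel [[ 77.8 168.6]
 [ 78.4 -92.6]] expect 80 168/-94
```

View pics/c4.png

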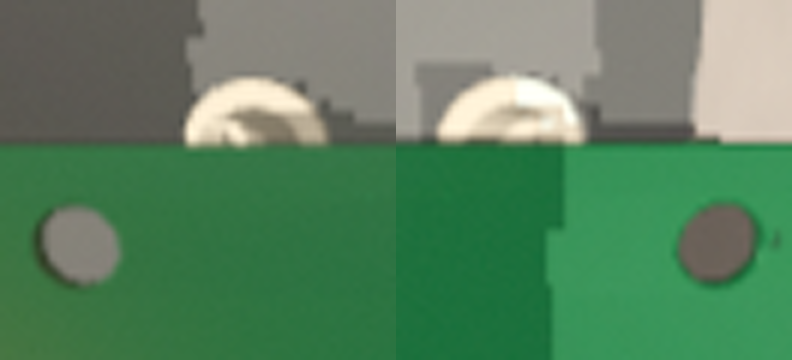

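The holes are only 226 px apart, so the board seems to hang about 12 mm lower than expected: it slipped in the grip, or has tilted. I'll check with another wrist measurement and a crop from the side.

Run:
```python
from h import *
s=sense();w=capture("wrist");print(np.abs(w.astype(int)-cv2.imread("pics/w4.png"))[:240].mean())
a=capture("side");b=capture("scene");cv2.imwrite("pics/side5.png",a);cv2.imwrite("pics/scene5.png",b)
P=proj(cam("side"),[[.494,.199,.1]])[0].astype(int);Q=proj(cam("scene"),[[.494,.199,.1]])[0].astype(int);print(P,Q)
f=lambda im,p:cv2.resize(im[p[1]-50:p[1]+50,p[0]-50:p[0]+50],(400,400),interpolation=cv2.INTER_CUBIC)
cv2.imwrite("pics/c5.png",np.hstack([f(a,P),f(b,Q)]))
```

```text
0.8502256944444444
[239 178] [322 166]
```

View pics/c5.png

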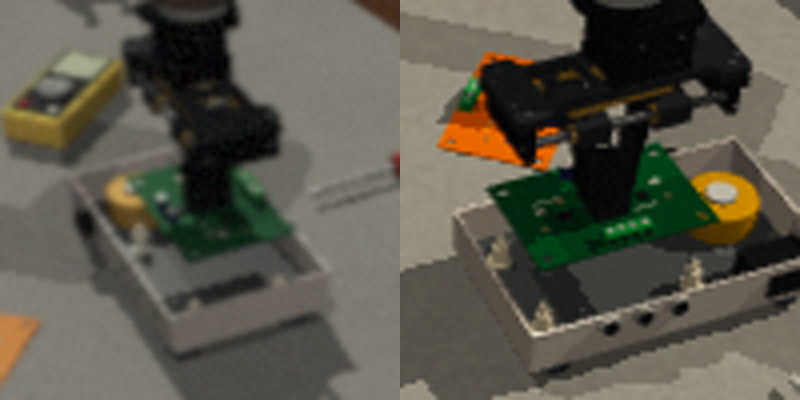

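Run:
```python
from h import *
sc=np.array([[487,190],[540,268],[718,215],[660,145]],float);sc=(sc-[400,0])/4+[322-50,166-50]-.4
sd=np.array([[200,256],[293,232]],float)/4+[239-50,178-50]-.4
c1,c2=cam("scene"),cam("side")
def tri(u,v):
    A=[];b=[]
    for c,p in((c1,u),(c2,v)):
        d=ray(c,p,0)[0]-c[1];d/=np.linalg.norm(d);N=np.eye(3)-np.outer(d,d);A.append(N);b.append(N@c[1])
    return np.linalg.lstsq(np.vstack(A),np.hstack(b),rcond=None)[0]
print(tri(sc[0],sd[0]),tri(sc[1],sd[1]))
for z in(.1,.105,.11,.115):
    W=ray(c1,sc,z);print(z,[np.linalg.norm(W[i]-W[i-3]).round(4) for i in range(4)],W[:,:2].mean(0))
# expected corners
th=np.radians(-8);R=np.array([[np.cos(th),-np.sin(th)],[np.sin(th),np.cos(th)]]);B=np.array([[-52,-77],[52,-77],[52,77],[-52,77]])/1e3
for z in(.1,.112):print(z,(proj(c1,np.c_[B@R.T+[.4945,.1972],[z]*4])-sc).round(1).tolist(),(proj(c2,np.c_[B@R.T+[.4945,.1972],[z]*4])[:2]-sd).round(1).tolist())
```

```text
[0.44335846 0.12094284 0.10831856] [0.53492235 0.11253527 0.10243858]
0.1 [np.float64(0.0985), np.float64(0.1554), np.float64(0.0944), np.float64(0.1547)] [0.49308889 0.19782623]
0.105 [np.float64(0.098), np.float64(0.1545), np.float64(0.0939), np.float64(0.1538)] [0.49770082 0.19422878]
0.11 [np.float64(0.0974), np.float64(0.1536), np.float64(0.0933), np.float64(0.1529)] [0.50231275 0.19063134]
0.115 [np.float64(0.0968), np.float64(0.1526), np.float64(0.0928), np.float64(0.152)] [0.50692468 0.1870339 ]
0.1 [[-0.0, -0.5], [0.2, 0.7], [0.6, 1.6], [-0.3, -0.4]] [[-3.8, 1.8], [-0.2, 0.2]]
0.112 [[0.1, -3.4], [0.5, -2.2], [1.1, -1.3], [0.1, -3.3]] [[-4.0, -1.0], [-0.3, -2.5]]
```

The board is flat and centred, but slid about 11 mm down in the pads before the grip was firm; its underside is now about 90 mm below the TCP. I'll allow for that and lower it.

```bash
python3 -m inch '[{"hand":1,"slide":[-0.1,0.15,-1],"yaw":0.003},{"hand":1,"slide":[-0.1,0.15,-2.5],"yaw":0.003},{"hand":1,"slide":[-0.1,0.15,-3.8],"yaw":0.003},{"hand":1,"slide":[-0.1,0.15,-4.4],"yaw":0.003},{"hand":1,"slide":[-0.1,0.15,-4.4],"yaw":0.003}]'; python3 -m inch '[{"hand":1,"slide":[0,0,-0.15],"yaw":0},{"hand":1,"slide":[0,0,-0.3],"yaw":0},{"hand":1,"slide":[0,0,-0.3],"yaw":0}]';python3 -m inch '[{"hand":1,"slide":[0,0,-0.15],"yaw":0},{"hand":1,"slide":[0,0,-0.3],"yaw":0},{"hand":1,"slide":[0,0,-0.3],"yaw":0}]'
python3 - <<'E'
from h import *
im=capture("wrist");cv2.imwrite("pics/w6.png",im[:, :])
E
```

```text
time_s: 6.88
tcp_pos: [0.4933, 0.1995, 0.1465]
ee_rot: [[0.991, -0.135, -0.001], [-0.135, -0.991, -0.001], [-0.001, 0.001, -1.0]]
wrist_force: [-0.3, 0.5, -2.1]
gripper_width: 0.318
time_s: 7.25
tcp_pos: [0.4935, 0.1997, 0.1444]
ee_rot: [[0.991, -0.135, 0.0], [-0.135, -0.991, 0.0], [0.0, -0.0, -1.0]]
wrist_force: [-0.9, 0.5, -2.5]
gripper_width: 0.322
time_s: 7.62
tcp_pos: [0.4934, 0.1996, 0.1411]
ee_rot: [[0.991, -0.135, -0.0], [-0.135, -0.991, -0.0], [-0.0, 0.0, -1.0]]
wrist_force: [0.7, -0.2, -1.5]
gripper_width: 0.319
```

```bash
for i in 1; do python3 -m inch '[{"hand":1,"slide":[0,0,-0.1],"yaw":0},{"hand":1,"slide":[0,0,-0.2],"yaw":0},{"hand":1,"slide":[0,0,-0.2],"yaw":0}]'; done; python3 -m inch '[{"hand":1,"slide":[0,0,-0.1],"yaw":0},{"hand":1,"slide":[0,0,-0.2],"yaw":0},{"hand":1,"slide":[0,0,-0.2],"yaw":0}]'
python3 - <<'E'
from h import *
cv2.imwrite("pics/w7.png",capture("wrist"));print(sense()["moment"],sense()["wrist_force"])
E
```

```text
time_s: 8.05
tcp_pos: [0.4933, 0.1996, 0.1392]
ee_rot: [[0.991, -0.135, -0.001], [-0.135, -0.991, -0.0], [-0.001, 0.0, -1.0]]
wrist_force: [-0.8, 0.1, -0.3]
gripper_width: 0.315
time_s: 8.43
tcp_pos: [0.4932, 0.1996, 0.1373]
ee_rot: [[0.991, -0.135, -0.001], [-0.135, -0.991, -0.0], [-0.001, 0.0, -1.0]]
wrist_force: [-2.9, 1.0, 1.7]
gripper_width: 0.323
[-0.0257095   1.12595926 -0.08314646] [-2.83665804  0.77674194  1.24776719]
```

View pics/w7.png

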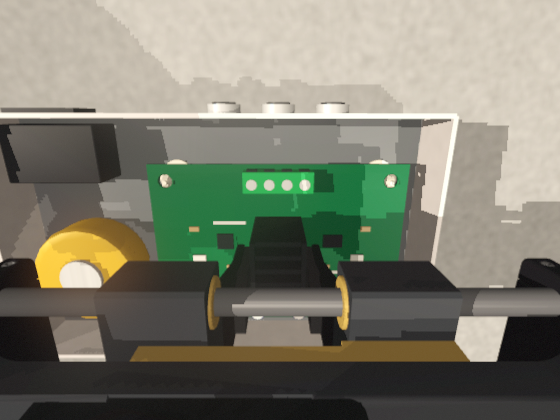

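```bash
python3 -m inch '[{"hand":1,"slide":[-0.07,0,0],"yaw":0},{"hand":1,"slide":[-0.07,0,-0.1],"yaw":0},{"hand":1,"slide":[-0.07,0,-0.1],"yaw":0}]'
python3 - <<'E'
from h import *
for i in range(6):
  capture("side");s=sense();print(s["moment"].round(2),s["wrist_force"].round(1),s["tcp_pos"].round(4))
E
```

```text
time_s: 8.85
tcp_pos: [0.4927, 0.1997, 0.1362]
ee_rot: [[0.991, -0.135, -0.0], [-0.135, -0.991, -0.0], [-0.0, 0.0, -1.0]]
wrist_force: [-2.6, 1.0, 1.4]
gripper_width: 0.32
[ 0.04  1.08 -0.09] [-2.5  0.5  1.3] [0.4927 0.1997 0.1362]
[ 0.1   1.05 -0.12] [-2.9 -0.3  0.4] [0.4927 0.1997 0.1363]
[ 0.09  1.1  -0.09] [-2.4 -0.4  1. ] [0.4927 0.1997 0.1362]
[ 0.11  1.18 -0.12] [-3.1  0.1  1.2] [0.4927 0.1997 0.1362]
[ 0.06  1.19 -0.12] [-3.6  0.6  2.2] [0.4927 0.1997 0.1362]
[ 0.06  1.1  -0.16] [-3.3  0.7  2. ] [0.4927 0.1997 0.1362]
```

```bash
python3 -m inch '[{"hand":0.5,"slide":[0,0,0],"yaw":0},{"hand":0.4,"slide":[0,0,0],"yaw":0},{"hand":0.2,"slide":[0,0,0],"yaw":0},{"hand":0,"slide":[0,0,0],"yaw":0},{"hand":0,"slide":[0,0,2],"yaw":0},{"hand":0,"slide":[-3,0,6],"yaw":0},{"hand":0,"slide":[-4,0,10],"yaw":0},{"hand":0,"slide":[-4,0,10],"yaw":0},{"hand":0,"slide":[-4,0,10],"yaw":0}]'
python3 - <<'E'
from h import *
s=sense();im=capture("wrist");cv2.imwrite("pics/w8.png",im);c=cam("wrist",s);print(s["moment"].round(2),s["wrist_force"].round(1))
hsv=cv2.cvtColor(im,cv2.COLOR_BGR2HSV);m=cv2.inRange(hsv,(40,100,30),(90,255,255));m=cv2.morphologyEx(m,cv2.MORPH_OPEN,np.ones((3,3)))
cn=max(cv2.findContours(m,0,2)[0],key=cv2.contourArea).reshape(-1,2)
print(cv2.boundingRect(cn),cv2.minAreaRect(ray(c,cn,.047)[:,:2].astype(np.float32)))
cv2.imwrite("pics/c8.png",cv2.resize(im[60:270,130:410],(800,600),interpolation=2))
np.savez("w8.npz",**{k:s[k] for k in("tcp_pos","ee_rot")})
E
```

```text
time_s: 10.28
tcp_pos: [0.4525, 0.1995, 0.2359]
ee_rot: [[0.991, -0.135, -0.0], [-0.135, -0.991, 0.0], [-0.0, -0.0, -1.0]]
wrist_force: [0.2, -0.1, -0.6]
gripper_width: 0.997
[-0.07  0.02  0.03] [ 0.2 -0.1 -0.6]
(182, 101, 180, 115) ((0.49348798394203186, 0.19903239607810974), (0.15444928407669067, 0.10246936976909637), 82.29598999023438)
```

View pics/c8.png

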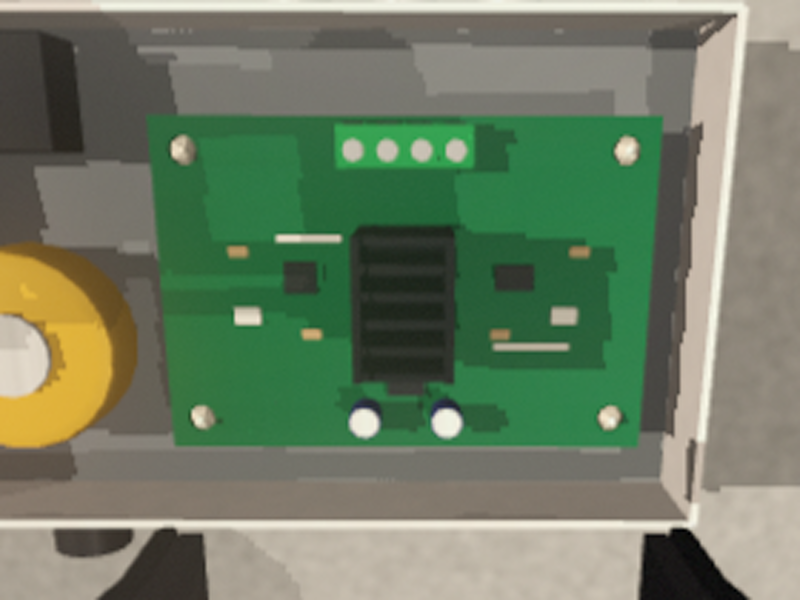

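All four post tips show through their holes, and the terminal is on the socket side. The board is at (0.4935, 0.199), yaw -7.7°. Next: fingers shut, press at hole 2's bare area.

```bash
python3 -m inch '[{"hand":1,"slide":[0.5,4.6,0],"yaw":0},{"hand":1,"slide":[0.5,4.6,-2],"yaw":0},{"hand":1,"slide":[0.5,4.6,-5],"yaw":0},{"hand":1,"slide":[0.5,4.6,-8],"yaw":0},{"hand":1,"slide":[0.5,4.6,-10],"yaw":0},{"hand":1,"slide":[0.5,4.6,-11],"yaw":0},{"hand":1,"slide":[0.5,4.6,-11.3],"yaw":0},{"hand":1,"slide":[0.5,4.6,-11.3],"yaw":0}]'; python3 -m inch '[{"hand":1,"slide":[0,0,-0.1],"yaw":0},{"hand":1,"slide":[0,0,-0.2],"yaw":0},{"hand":1,"slide":[0,0,-0.3],"yaw":0},{"hand":1,"slide":[0,0,-0.3],"yaw":0}]';  python3 -m inch '[{"hand":1,"slide":[0,0,-0.1],"yaw":0},{"hand":1,"slide":[0,0,-0.2],"yaw":0},{"hand":1,"slide":[0,0,-0.3],"yaw":0},{"hand":1,"slide":[0,0,-0.3],"yaw":0}]' | grep -v rot
```

```text
time_s: 11.32
tcp_pos: [0.4577, 0.245, 0.1226]
ee_rot: [[0.991, -0.135, -0.001], [-0.135, -0.991, -0.001], [-0.001, 0.001, -1.0]]
wrist_force: [1.2, 0.3, -0.1]
gripper_width: 0.175
time_s: 11.82
tcp_pos: [0.4578, 0.2458, 0.1202]
ee_rot: [[0.991, -0.135, -0.0], [-0.135, -0.991, 0.0], [-0.0, -0.0, -1.0]]
wrist_force: [0.0, 0.2, -0.0]
gripper_width: 0.004
time_s: 12.32
tcp_pos: [0.4578, 0.2457, 0.1172]
wrist_force: [-0.7, 0.6, -0.7]
gripper_width: 0.003
```

Contact should come at about 0.1175. I'll continue in 2 to 3 mm steps.

```bash
python3 -m inch '[{"hand":1,"slide":[0,0,-0.1],"yaw":0},{"hand":1,"slide":[0,0,-0.2],"yaw":0},{"hand":1,"slide":[0,0,-0.3],"yaw":0},{"hand":1,"slide":[0,0,-0.3],"yaw":0}]' | egrep 'pos|force';  python3 -m inch '[{"hand":1,"slide":[0,0,-0.1],"yaw":0},{"hand":1,"slide":[0,0,-0.2],"yaw":0},{"hand":1,"slide":[0,0,-0.2],"yaw":0}]' | egrep 'pos|force'
```

```text
tcp_pos: [0.4579, 0.2458, 0.1144]
wrist_force: [0.6, -0.3, 2.4]
tcp_pos: [0.4579, 0.2458, 0.1126]
wrist_force: [-0.7, -0.5, 6.2]
```

```bash
python3 -m inch '[{"hand":1,"slide":[0,0,-0.1],"yaw":0},{"hand":1,"slide":[0,0,-0.2],"yaw":0},{"hand":1,"slide":[0,0,-0.2],"yaw":0}]' | egrep 'pos|force'
```

```text
tcp_pos: [0.4579, 0.2458, 0.1111]
wrist_force: [-2.4, -1.2, 8.8]
```

```bash
python3 -m inch '[{"hand":1,"slide":[0,0,-0.1],"yaw":0},{"hand":1,"slide":[0,0,-0.1],"yaw":0}]' | egrep 'pos|force'; python3 -m inch '[{"hand":1,"slide":[0,0,-0.1],"yaw":0},{"hand":1,"slide":[0,0,-0.1],"yaw":0}]' | egrep 'pos|force'
```

```text
tcp_pos: [0.458, 0.2458, 0.1103]
wrist_force: [-3.5, -1.2, 9.8]
tcp_pos: [0.458, 0.2458, 0.1095]
wrist_force: [-2.8, -1.1, 10.7]
```

```bash
python3 -m inch '[{"hand":1,"slide":[0,0,-0.1],"yaw":0},{"hand":1,"slide":[0,0,-0.1],"yaw":0}]' | egrep 'pos|force'
```

```text
tcp_pos: [0.458, 0.2458, 0.1087]
wrist_force: [-4.0, -0.9, 12.1]
```

```bash
python3 -m inch '[{"hand":1,"slide":[0,0,-0.1],"yaw":0},{"hand":1,"slide":[0,0,-0.1],"yaw":0}]' | egrep 'pos|force'; python3 -m inch '[{"hand":1,"slide":[0,0,-0.1],"yaw":0},{"hand":1,"slide":[0,0,-0.1],"yaw":0}]' | egrep 'pos|force'
```

```text
tcp_pos: [0.458, 0.2458, 0.1079]
wrist_force: [-3.4, -1.7, 13.9]
tcp_pos: [0.4581, 0.2458, 0.1071]
wrist_force: [-4.8, -2.5, 14.9]
```

```bash
python3 -m inch '[{"hand":1,"slide":[0,0,-0.1],"yaw":0},{"hand":1,"slide":[0,0,-0.1],"yaw":0}]' | egrep 'pos|force'
```

```text
tcp_pos: [0.4581, 0.2457, 0.106]
wrist_force: [-3.3, -1.6, 11.4]
```

```bash
python3 -m inch '[{"hand":1,"slide":[0,0,-0.1],"yaw":0},{"hand":1,"slide":[0,0,-0.1],"yaw":0}]' | egrep 'pos|force'; python3 -m inch '[{"hand":1,"slide":[0,0,0],"yaw":0},{"hand":1,"slide":[0,0,0],"yaw":0}]' | egrep 'pos|force'
```

```text
tcp_pos: [0.4581, 0.2457, 0.1049]
wrist_force: [-3.7, -2.1, 14.7]
tcp_pos: [0.4581, 0.2458, 0.105]
wrist_force: [-4.0, -2.0, 14.0]
```

```bash
python3 -m inch '[{"hand":1,"slide":[0,0,-0.1],"yaw":0},{"hand":1,"slide":[0,0,-0.1],"yaw":0}]' | egrep 'pos|force'
```

```text
tcp_pos: [0.4581, 0.2457, 0.1041]
wrist_force: [-4.7, -2.1, 16.0]
```

That was the first click: force fell from 14.9 to 11.4 N, and by height the corner is on its shoulder. Now post 3.

```bash
python3 -m inch '[{"hand":1,"slide":[0,0,1],"yaw":0},{"hand":1,"slide":[0,0,2.4],"yaw":0},{"hand":1,"slide":[4,-0.55,2.4],"yaw":0},{"hand":1,"slide":[8.3,-1.15,2.4],"yaw":0},{"hand":1,"slide":[8.3,-1.15,1.9],"yaw":0},{"hand":1,"slide":[8.3,-1.15,1.5],"yaw":0},{"hand":1,"slide":[8.3,-1.15,1.3],"yaw":0},{"hand":1,"slide":[8.3,-1.15,1.3],"yaw":0}]' | egrep 'pos|force'; python3 -m inch '[{"hand":1,"slide":[0,0,-0.1],"yaw":0},{"hand":1,"slide":[0,0,-0.2],"yaw":0},{"hand":1,"slide":[0,0,-0.2],"yaw":0}]' | egrep 'pos|force'
```

```text
tcp_pos: [0.5402, 0.2341, 0.1156]
wrist_force: [-0.8, -2.1, 2.9]
tcp_pos: [0.5404, 0.2341, 0.1135]
wrist_force: [-2.3, -2.4, 5.6]
```

```bash
python3 -m inch '[{"hand":1,"slide":[0,0,-0.1],"yaw":0},{"hand":1,"slide":[0,0,-0.2],"yaw":0},{"hand":1,"slide":[0,0,-0.2],"yaw":0}]' | egrep 'pos|force'
```

```text
tcp_pos: [0.5405, 0.2341, 0.1118]
wrist_force: [-2.2, -2.5, 8.0]
```

```bash
python3 -m inch '[{"hand":1,"slide":[0,0,-0.1],"yaw":0},{"hand":1,"slide":[0,0,-0.2],"yaw":0},{"hand":1,"slide":[0,0,-0.2],"yaw":0}]' | egrep 'pos|force'; python3 -m inch '[{"hand":1,"slide":[0,0,-0.1],"yaw":0},{"hand":1,"slide":[0,0,-0.1],"yaw":0}]' | egrep 'pos|force'
```

```text
tcp_pos: [0.5406, 0.2341, 0.1103]
wrist_force: [-4.1, -2.3, 9.8]
tcp_pos: [0.5408, 0.2344, 0.1089]
wrist_force: [-1.8, -2.3, 5.9]
```

```bash
python3 -m inch '[{"hand":1,"slide":[0,0,-0.1],"yaw":0},{"hand":1,"slide":[0,0,-0.1],"yaw":0}]' | egrep 'pos|force'; python3 -m inch '[{"hand":1,"slide":[0,0,-0.1],"yaw":0},{"hand":1,"slide":[0,0,-0.1],"yaw":0}]' | egrep 'pos|force'
```

```text
tcp_pos: [0.5408, 0.2344, 0.108]
wrist_force: [-2.1, -2.2, 7.6]
tcp_pos: [0.5409, 0.2345, 0.1073]
wrist_force: [-2.0, -2.4, 9.0]
```

Click two (9.8 to 5.9 N). Next post 4, going over the terminal.

```bash
python3 -m inch '[{"hand":1,"slide":[0,0,2],"yaw":0},{"hand":1,"slide":[0,0,4],"yaw":0},{"hand":1,"slide":[-0.5,-4,4],"yaw":0},{"hand":1,"slide":[-1.1,-8.1,4],"yaw":0},{"hand":1,"slide":[-1.1,-8.1,2.5],"yaw":0},{"hand":1,"slide":[-1.1,-8.1,1.6],"yaw":0},{"hand":1,"slide":[-1.1,-8.1,1.2],"yaw":0},{"hand":1,"slide":[-1.1,-8.1,1.0],"yaw":0},{"hand":1,"slide":[-1.1,-8.1,1.0],"yaw":0}]' | egrep 'pos|force'; python3 -m inch '[{"hand":1,"slide":[0,0,-0.1],"yaw":0},{"hand":1,"slide":[0,0,-0.2],"yaw":0},{"hand":1,"slide":[0,0,-0.2],"yaw":0}]' | egrep 'pos|force'
```

```text
tcp_pos: [0.5299, 0.1537, 0.1161]
wrist_force: [0.3, 0.2, 0.4]
tcp_pos: [0.53, 0.1535, 0.1146]
wrist_force: [0.7, 0.9, 1.5]
```

```bash
python3 -m inch '[{"hand":1,"slide":[0,0,-0.1],"yaw":0},{"hand":1,"slide":[0,0,-0.2],"yaw":0},{"hand":1,"slide":[0,0,-0.2],"yaw":0}]' | egrep 'pos|force'
```

```text
tcp_pos: [0.5301, 0.1535, 0.1127]
wrist_force: [-0.8, 1.4, 5.2]
```

```bash
python3 -m inch '[{"hand":1,"slide":[0,0,-0.1],"yaw":0},{"hand":1,"slide":[0,0,-0.2],"yaw":0},{"hand":1,"slide":[0,0,-0.2],"yaw":0}]' | egrep 'pos|force'; python3 -m inch '[{"hand":1,"slide":[0,0,-0.1],"yaw":0},{"hand":1,"slide":[0,0,-0.1],"yaw":0}]' | egrep 'pos|force'; python3 -m inch '[{"hand":1,"slide":[0,0,-0.1],"yaw":0},{"hand":1,"slide":[0,0,-0.1],"yaw":0}]' | egrep 'pos|force'
```

```text
tcp_pos: [0.5302, 0.1535, 0.111]
wrist_force: [-2.2, 1.3, 7.4]
tcp_pos: [0.5302, 0.1535, 0.1103]
wrist_force: [-2.1, 1.2, 9.2]
tcp_pos: [0.5303, 0.1535, 0.1095]
wrist_force: [-2.4, 2.8, 10.0]
```

```bash
python3 -m inch '[{"hand":1,"slide":[0,0,-0.1],"yaw":0},{"hand":1,"slide":[0,0,-0.1],"yaw":0}]' | egrep 'pos|force'; python3 -m inch '[{"hand":1,"slide":[0,0,-0.1],"yaw":0},{"hand":1,"slide":[0,0,-0.1],"yaw":0}]' | egrep 'pos|force'
```

```text
tcp_pos: [0.5303, 0.1535, 0.1087]
wrist_force: [-2.8, 1.5, 11.5]
tcp_pos: [0.5303, 0.1535, 0.1079]
wrist_force: [-3.5, 0.7, 12.7]
```

```bash
python3 -m inch '[{"hand":1,"slide":[0,0,-0.1],"yaw":0},{"hand":1,"slide":[0,0,-0.1],"yaw":0}]' | egrep 'pos|force'; python3 -m inch '[{"hand":1,"slide":[0,0,-0.1],"yaw":0},{"hand":1,"slide":[0,0,-0.1],"yaw":0}]' | egrep 'pos|force'
```

```text
tcp_pos: [0.5304, 0.1535, 0.1072]
wrist_force: [-4.5, 0.9, 13.9]
tcp_pos: [0.5304, 0.1535, 0.1064]
wrist_force: [-4.3, 0.8, 14.6]
```

```bash
python3 -m inch '[{"hand":1,"slide":[0,0,-0.1],"yaw":0},{"hand":1,"slide":[0,0,-0.1],"yaw":0}]' | egrep 'pos|force'
```

```text
tcp_pos: [0.5302, 0.1534, 0.105]
wrist_force: [-3.7, 1.2, 12.3]
```

Click three (14.6 to 12.3 N, and the height says seated). Post 1 next.

```bash
python3 -m inch '[{"hand":1,"slide":[0,0,-0.1],"yaw":0},{"hand":1,"slide":[0,0,-0.1],"yaw":0}]' | egrep 'pos|force'; python3 -m inch '[{"hand":1,"slide":[0,0,1],"yaw":0},{"hand":1,"slide":[0,0,2.6],"yaw":0},{"hand":1,"slide":[-4,0.55,2.6],"yaw":0},{"hand":1,"slide":[-8.3,1.15,2.6],"yaw":0},{"hand":1,"slide":[-8.3,1.15,2],"yaw":0},{"hand":1,"slide":[-8.3,1.15,1.5],"yaw":0},{"hand":1,"slide":[-8.3,1.15,1.3],"yaw":0},{"hand":1,"slide":[-8.3,1.15,1.2],"yaw":0},{"hand":1,"slide":[-8.3,1.15,1.1],"yaw":0},{"hand":1,"slide":[-8.3,1.15,1.0],"yaw":0}]' | egrep 'pos|force'
```

```text
tcp_pos: [0.5302, 0.1534, 0.104]
wrist_force: [-3.9, 2.4, 13.3]
tcp_pos: [0.447, 0.1646, 0.1122]
wrist_force: [-0.9, -0.3, 0.0]
```

```bash
python3 -m inch '[{"hand":1,"slide":[0,0,-0.1],"yaw":0},{"hand":1,"slide":[0,0,-0.2],"yaw":0},{"hand":1,"slide":[0,0,-0.2],"yaw":0}]' | egrep 'pos|force'; python3 -m inch '[{"hand":1,"slide":[0,0,-0.1],"yaw":0},{"hand":1,"slide":[0,0,-0.2],"yaw":0},{"hand":1,"slide":[0,0,-0.2],"yaw":0}]' | egrep 'pos|force'
```

```text
tcp_pos: [0.4468, 0.1647, 0.1103]
wrist_force: [-0.5, -0.3, 1.3]
tcp_pos: [0.4468, 0.1647, 0.1085]
wrist_force: [-0.8, 0.2, 5.3]
```

Contact came at shoulder height, so corner 1 may already have gone in along with 4. I'll press further to confirm.

```bash
python3 -m inch '[{"hand":1,"slide":[0,0,-0.1],"yaw":0},{"hand":1,"slide":[0,0,-0.2],"yaw":0},{"hand":1,"slide":[0,0,-0.2],"yaw":0}]' | egrep 'pos|force'; python3 -m inch '[{"hand":1,"slide":[0,0,-0.1],"yaw":0},{"hand":1,"slide":[0,0,-0.1],"yaw":0}]' | egrep 'pos|force'; python3 -m inch '[{"hand":1,"slide":[0,0,-0.1],"yaw":0},{"hand":1,"slide":[0,0,-0.1],"yaw":0}]' | egrep 'pos|force'
```

```text
tcp_pos: [0.4469, 0.1647, 0.1068]
wrist_force: [-2.3, -1.3, 8.3]
tcp_pos: [0.4469, 0.1647, 0.106]
wrist_force: [-2.7, -0.1, 9.8]
tcp_pos: [0.4468, 0.1647, 0.1052]
wrist_force: [-3.6, -1.8, 10.1]
```

```bash
python3 -m inch '[{"hand":1,"slide":[0,0,-0.1],"yaw":0},{"hand":1,"slide":[0,0,-0.1],"yaw":0}]' | egrep 'pos|force';python3 -m inch '[{"hand":1,"slide":[0,0,-0.1],"yaw":0},{"hand":1,"slide":[0,0,-0.1],"yaw":0}]' | egrep 'pos|force'
```

```text
tcp_pos: [0.4468, 0.1647, 0.1044]
wrist_force: [-3.2, -0.7, 12.3]
tcp_pos: [0.4469, 0.1647, 0.1036]
wrist_force: [-5.2, -0.2, 14.9]
```

Corner 1 is at shoulder level too, so 4 and 1 went together. A check press on 2 and then 3.

```bash
python3 -m inch '[{"hand":1,"slide":[0,0,2],"yaw":0},{"hand":1,"slide":[0,0,4.2],"yaw":0},{"hand":1,"slide":[0.5,4,4.2],"yaw":0},{"hand":1,"slide":[1.1,8.1,4.2],"yaw":0},{"hand":1,"slide":[1.1,8.1,2.5],"yaw":0},{"hand":1,"slide":[1.1,8.1,1.2],"yaw":0},{"hand":1,"slide":[1.1,8.1,0.9],"yaw":0},{"hand":1,"slide":[1.1,8.1,0.9],"yaw":0}]' | egrep 'pos|force'; python3 -m inch '[{"hand":1,"slide":[0,0,-0.2],"yaw":0},{"hand":1,"slide":[0,0,-0.4],"yaw":0},{"hand":1,"slide":[0,0,-0.5],"yaw":0},{"hand":1,"slide":[0,0,-0.5],"yaw":0}]' | egrep 'pos|force'; python3 -m inch '[{"hand":1,"slide":[0,0,-0.15],"yaw":0},{"hand":1,"slide":[0,0,-0.15],"yaw":0}]' | egrep 'pos|force'
```

```text
tcp_pos: [0.4577, 0.2452, 0.1111]
wrist_force: [-0.6, 0.4, 0.8]
tcp_pos: [0.4581, 0.2455, 0.1073]
wrist_force: [-1.3, -1.9, 7.0]
tcp_pos: [0.4581, 0.2456, 0.1061]
wrist_force: [-2.3, -2.1, 9.9]
```

```bash
python3 -m inch '[{"hand":1,"slide":[0,0,1],"yaw":0},{"hand":1,"slide":[0,0,2.5],"yaw":0},{"hand":1,"slide":[4,-0.55,2.5],"yaw":0},{"hand":1,"slide":[8.3,-1.15,2.5],"yaw":0},{"hand":1,"slide":[8.3,-1.15,1.2],"yaw":0},{"hand":1,"slide":[8.3,-1.15,0.65],"yaw":0},{"hand":1,"slide":[8.3,-1.15,0.65],"yaw":0}]' | egrep 'pos|force'; python3 -m inch '[{"hand":1,"slide":[0,0,-0.2],"yaw":0},{"hand":1,"slide":[0,0,-0.4],"yaw":0},{"hand":1,"slide":[0,0,-0.5],"yaw":0},{"hand":1,"slide":[0,0,-0.5],"yaw":0}]' | egrep 'pos|force'; python3 -m inch '[{"hand":1,"slide":[0,0,-0.15],"yaw":0},{"hand":1,"slide":[0,0,-0.15],"yaw":0}]' | egrep 'pos|force'
```

```text
tcp_pos: [0.5397, 0.2341, 0.1109]
wrist_force: [-0.3, -0.3, 0.8]
tcp_pos: [0.5401, 0.2343, 0.1073]
wrist_force: [-3.8, -0.9, 7.3]
tcp_pos: [0.5401, 0.2343, 0.1061]
wrist_force: [-5.0, 0.0, 9.4]
```

```bash
python3 -m inch '[{"hand":1,"slide":[0,0,2],"yaw":0},{"hand":1,"slide":[0,0,6],"yaw":0},{"hand":1,"slide":[-8,-3.5,12],"yaw":0},{"hand":1,"slide":[-8.8,-3.5,13],"yaw":0},{"hand":1,"slide":[-8.8,-3.5,13],"yaw":0},{"hand":1,"slide":[-8.8,-3.5,13],"yaw":0}]' | egrep 'time|pos|force'
python3 - <<'E'
from h import *
s=sense();im=capture("wrist");cv2.imwrite("pics/w9.png",im);c=cam("wrist",s)
hsv=cv2.cvtColor(im,cv2.COLOR_BGR2HSV);m=cv2.inRange(hsv,(40,100,30),(90,255,255));m=cv2.morphologyEx(m,cv2.MORPH_OPEN,np.ones((3,3)))
cn=max(cv2.findContours(m,0,2)[0],key=cv2.contourArea).reshape(-1,2)
print(cv2.boundingRect(cn),cv2.minAreaRect(ray(c,cn,.0407)[:,:2].astype(np.float32)))
h=cv2.convexHull(cn).reshape(-1,1,2);q=cv2.approxPolyDP(h,8,True).reshape(-1,2);W=ray(c,q,.0407);print(q.tolist(),[np.linalg.norm(W[i]-W[i-1]).round(4) for i in range(len(q))])
E
```

```text
time_s: 30.45
tcp_pos: [0.4529, 0.1995, 0.2349]
wrist_force: [0.3, -0.7, 0.4]
(183, 102, 176, 113) ((0.49355122447013855, 0.20009317994117737), (0.15427184104919434, 0.10254931449890137), 82.33551025390625)
[[358, 102], [350, 214], [192, 213], [183, 102]] [np.float64(0.1526), np.float64(0.1025), np.float64(0.1529), np.float64(0.1015)]
```

```bash
python3 -c "from station import finish_job;print(finish_job())"
```

```text
the job is handed in; nothing more can be done
None
```

The new board is seated on all four standoffs with its screw terminal towards the round sockets. I handed the job in at 30.5 s with the arm clear of the board; no verdict was reported.

- **Placing:** I took the board by its heat sink. It slid about 11 mm down in the pads during the lift, so I measured it again and allowed for that. The wrist picture taken after release shows all four post tips through their holes.
- **Clicks:**

| Post | Push at the click | Force just after |
|---|---|---|
| 2 | 14.9 N | 11.4 N |
| 3 | 9.8 N | 5.9 N |
| 4 | 14.6 N | 12.3 N |
| 1 | no separate click felt | – |

  Post 1 was already at shoulder height when I reached it, so it probably went in together with post 4. The drops at posts 2 and 4 were smaller than the half that was described. The highest vertical push I read was 16 N.
- **Last checks:** In the latest press at each corner the board sat within about 0.4 mm of shoulder height, worked out from fingertip height and the tray's stated softness. The final wrist measurement put the board at (0.4936, 0.2001), yaw -7.7°, within about 1 mm of my tray estimate, with its outline consistent with lying flat. I only checked that last picture by measurement and did not view it.

I took no final picture of the rest of the bench. Nothing there was knowingly touched, and I felt no unexpected contact.

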